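# Set up the tilting viewing panel and hold it upright

## Task

Flip the viewing panel's kickstand over its spring's centre so that it snaps to its down position, while the panel still leans back. Then grip the carrying bar on the panel's top, swing it upright on its hub and finish still gripping the bar and holding the panel upright and still, as it falls back when let go. Leave the plate, timer, bottle and tape roll where they are.

Things in the scene. Friction and masses are not known exactly. Their poses are not given: they have to be found in the camera images.
- stand: the panel's fixed grey foot plate with two hub ears; plate 150 x 190 x 10 mm. Origin on the bench surface, straight under the hub axis, midway between the ears. Its z is up, its x points horizontally to the panel's back (away from the robot at yaw 0), its y along the hub axis (to the robot's left). The kickstand is on the -y side.
- panel_hinge (a point): point on the hub axis, 33 mm above the stand's origin. The panel (white diffuser in an aluminium frame, 200 mm wide, 16 mm thick, top edge 200 mm from the hub axis, grey housing on its back; the housing reaches 41 mm behind the panel's mid plane) turns about the stand's y axis through it. The axes turn with the panel: z up along the panel, x out of its back.
- panel (a joint): lean of the panel (rad): 0 = upright, positive = leaning back to the stand's +x. It starts resting on its back stop at 0.65 and falls back there when let go (panel about 0.9 kg, heavy to the back; 3 to 5 N at the bar lifts it); it can be pulled past upright to a stop at -0.2.
- grip_bar: grey round grip sleeve, 14 mm thick and 90 mm long with 18 mm rims at its ends, turning freely on the steel carrying bar over the panel's top edge, along the stand's y; the bar's two posts stand 55 mm either side of its middle. Origin in the middle of the sleeve, 250 mm from the hub axis up the panel's mid plane (50 mm above the top edge). Its y lies along the stand's y.
- kickstand (a joint): angle of the kickstand (rad): 0 = folded up along the panel's right (-y) edge, 2.6 = down (both are stops); it swings over the panel's front. An over-centre spring drives it to 0 when below 1.3 and to 2.6 when above; turning it takes about 2 N at the peg.
- kickstand_hub (a point): the kickstand's pivot, 85 mm from the panel's hub axis up the panel's mid plane, 112 mm to the -y side of the panel's middle; its axis is parallel to the hub axis. The spring, a thin dark strut 59 mm long, lies beside it at the back.
- kickstand_peg (a point): middle of the kickstand's foot peg, 130 mm from its pivot: a round peg 12 mm thick that sticks out 45 mm sideways (to the stand's -y) from the leg, with an 18 mm rubber ball at its end; 25 mm of it are free to hook or pinch. This point lies 24 mm out from the leg.
- elisa_plate: bystander: well plate 128 x 86 x 19 mm, origin under its centre; leave alone
- timer: bystander: timer 66 x 66 x 19 mm, origin under its centre; leave alone
- dropper_bottle: bystander: small bottle 26 mm wide, 64 mm high, origin under its centre; leave alone
- tape_roll: bystander: lying roll of tape 96 mm across, 25 mm high, origin under its centre; leave alone

How it is judged:
By the outcome, as a careful person would: the job done as asked, in the order asked, and still so for the second after the job is handed in, while the arm keeps its last pose, push and grip.
It also fails if it takes over 51 s, if anything falls off the work surface, if the arm or the gripper's body presses on something with over 40 N, if the wrist force passes 120 N, or if a joint passes its speed limit or range.

## Robot

A 6-joint arm with a two-finger parallel gripper is mounted at the origin on a cart in front of the work surface, level with it; the furniture and walls round the work are solid. World frame = base frame: x ahead of the robot, y to its left, z up, the work surface at z = 0. Lengths are in mm, angles in rad, forces in N, time in s.
With the tool pointing down it reaches from about 400 to 925 mm from the base axis. Payload 12.5 kg.
Tool frame: the origin (TCP) lies between the finger pads; the fingertips stand 25 mm ahead of it and the grasp point (between the pads) lies 6 mm ahead of it; z points along the fingers, y is the line along which they close (so a half turn about z gives the same grasp; the last joint's range is limited). The gripper opens to 95 mm and grips with 3 to 60 N. Pads are 20 mm wide; open, the fingers measure 119 mm over their backs; the gripper's body (75 mm by 180 mm) begins 59 mm behind the grasp point.
Start: joints at [1.156, 0.491, 1.559, -0, 1.092, -0.106], TCP at [189.93, 595.458, 239.661] pointing down, gripper open.
Joint ranges: [-3.1, 3.1], [-0.84, 2.19], [0.05, 2.79], [-1.13, 4.28], [0.06, 2.93], [-2.69, 2.69]. Speed limits (rad/s): [2.22, 2.22, 2.79, 3.14, 3.14, 3.14].

## Interface

Orientations are given as [roll, pitch, yaw] about the fixed x, y, z axes, in that order (R = Rz(yaw) Ry(pitch) Rx(roll)).
In Python, from cell import state, read_camera, job_done, cut_out gives the robot as it stands. The module is installed in compiled form; this text tells all that it offers.
- The arm moves only by the tool jog_arm, never from a script. Its argument "motion" is a list of rows, each a list of 2 entries, a list of its own where there are three numbers: the shift along the tool's x, y, z in mm, then the turn about the tool's z in rad. A call has 1 to 5 rows; each row is the pose to reach, as a shift and turn from the pose commanded when the call began, along the tool's axes at that moment; what a row does not reach only later rows make up. A row lasts 1/10 s, in which the tool goes at most 50 mm and 8.59 degrees, less where a joint would pass 70% of its speed; a pose out of reach is approached as far as the arm can. A call with a gripper value outside its range is refused whole. "grip" is the closure, from 0 (fully open) to 1 (shut), set as the call begins (left out, the last holds). The fingers move at their own pace and stop on an object; the grip force is fixed at half the most. Time passes only in rows, so rows that repeat a pose let the fingers close. It gives the time, the measured TCP pose, the force, the opening and the grip force at its end, in the units of the state.
- state(): the state, without advancing time (a new reading comes with each control period).
- read_camera(name): name is "side" or "top"; returns a dict with "img" (384x512x3 uint8, blue, green, red), "vertical_fov" (degrees; the focal length in pixels is half the picture's height over the tangent of half this angle, whatever the lens; pixels are square), "cx", "cy" (the principal point, pixels), "extrinsics" (4x4, takes a point from camera to world coordinates). Camera axes: x right, y up, looking along -z (the intrinsics and any distortion apply to the point x, -y, -z); pixel columns grow to the right and rows downward; lengths in mm; the calibration is good to about 2 mm. A picture is of the moment at which its call begins. There is no depth.
- job_done(): hands the job in; it is judged then, once.
Trained networks look in a picture, given as the dict that the camera call returned (one of the last four; its "shot" number tells which), for a name from the list of things; names that differ only in an ending like _2 or _b are one class to them, and where a whole thing is asked for, a point or a joint stands for the part that bears it (a point fixed in the world has none). Each returns a list of dicts, best first, with "p" (0 to 1); they miss things now and then, are a little off and sometimes report something else, mostly with a low value. They report only what shows in the picture. A call takes as long as a camera call.
- cut_out(name, picture): "region" (384x512 bool, what is visible of it) and "box" ([left, top, right, bottom] in pixels, round what is visible of it).
The state is a dict: "t": time; "joints": joint angles; "qvel": joint speeds; "tau": joint torques, N m; "eef_pos": TCP position; "tcp_rot": TCP orientation; "ft_force": force on the tool from outside, world axes, zero at the start; "moment": the same for the moment, N m; "opening": opening from 0.0 (shut) to 1.0 (fully open); "grip_force": force on a finger pad.
Only numpy, scipy, OpenCV 4.12 (cv2) and the standard library are available. Lean on these libraries where they do the work, as an engineer would, in place of code of your own. Each camera call takes 0.05 s, during which the arm holds its last target. There are 200 camera calls.

## Working session

There is one attempt and no reset: what is moved stays moved. The work goes in short steps, Python scripts to look and compute and a tool call to move; the robot and the scene stay as the last step left them, time stands still between calls to the robot, and variables do not carry over. Pictures are saved under pics/ and viewed, at most 10 in all, crops included, and the job is handed in when it is done.

Besides the shell and the picture viewer there is one more tool, called after "Request:" by a JSON object that holds its "op" and its "data". jog_arm: Moves the arm, as the interface text tells. Its arguments: {"type":"object","properties":{"motion":{"type":"array"},"grip":{"type":"number"}},"required":["motion"]}

```bash
mkdir -p pics; cat > h.py <<'E'
import numpy as np,cv2
from cell import *
def proj(c,P):
    E=np.array(c["extrinsics"]);P=np.atleast_2d(P)
    q=(np.c_[P,np.ones(len(P))]@np.linalg.inv(E).T)[:,:3]
    f=192/np.tan(np.radians(c["vertical_fov"])/2)
    return np.c_[c["cx"]+f*q[:,0]/-q[:,2], c["cy"]-f*q[:,1]/-q[:,2]]
def ray(c,u,v):
    E=np.array(c["extrinsics"]);f=192/np.tan(np.radians(c["vertical_fov"])/2)
    d=E[:3,:3]@np.array([(u-c["cx"])/f,-(v-c["cy"])/f,-1]);return E[:3,3],d/np.linalg.norm(d)
def tri(a,b):
    (o,d),(p,e)=a,b;A=np.c_[d,-e];s=np.linalg.lstsq(A,p-o,rcond=None)[0]
    return (o+s[0]*d+p+s[1]*e)/2,np.linalg.norm(o+s[0]*d-p-s[1]*e)
E
python3 - <<'E'
from h import *
C={n:read_camera(n) for n in("side","top")}
for n,c in C.items():
    cv2.imwrite(f"pics/{n}0.png",c["img"])
    print(n,{k:v for k,v in c.items() if k not in("img","extrinsics")},np.round(c["extrinsics"],3).tolist())
    for k in["stand","panel","grip_bar","kickstand","kickstand_peg","elisa_plate","timer","dropper_bottle","tape_roll"]:
        r=cut_out(k,c)
        for x in r[:1]:
            ys,xs=np.nonzero(x["region"]);print(k,round(x["p"],2),x["box"],xs.mean().round(1),ys.mean().round(1))
print(state())
E
```

```text
side {'vertical_fov': 47.45671828959188, 'cx': 248.94151942159988, 'cy': 189.64487934353016, 'shot': 1} [[0.856, 0.27, -0.441, 97.717], [-0.517, 0.431, -0.74, -736.399], [-0.01, 0.861, 0.509, 709.77], [0.0, 0.0, 0.0, 1.0]]
stand 0.56 [180.2, 133.5, 299.9, 259.8] 232.9 201.6
panel 0.58 [195.2, 136.0, 299.1, 240.0] 238.4 190.0
grip_bar 0.49 [244.4, 133.8, 268.1, 145.2] 253.4 141.1
kickstand 0.93 [253.4, 166.4, 300.4, 219.2] 273.7 188.6
kickstand_peg 0.93 [253.1, 165.1, 302.9, 219.9] 273.6 189.1
elisa_plate 0.93 [134.2, 200.5, 185.6, 227.7] 156.0 212.5
timer 0.61 [181.5, 188.6, 200.5, 203.9] 191.0 194.3
dropper_bottle 0.67 [259.7, 238.0, 269.2, 268.2] 265.4 251.3
tape_roll 0.74 [273.4, 224.1, 306.2, 253.7] 289.8 237.7
top {'vertical_fov': 46.673963489121746, 'cx': 251.77531566664214, 'cy': 188.7195571577488, 'shot': 2} [[-0.069, 0.977, -0.203, 360.236], [-0.998, -0.069, 0.009, 59.817], [-0.005, 0.203, 0.979, 1294.871], [0.0, 0.0, 0.0, 1.0]]
stand 0.73 [167.8, 148.9, 267.3, 257.5] 218.9 206.0
panel 0.93 [169.6, 152.2, 267.0, 241.8] 216.9 197.4
grip_bar 0.45 [187.6, 151.7, 217.2, 169.2] 2
[... 341 characters left out ...]
 264.3 171.5
{'t': 1.0, 'joints': array([ 1.15640271e+00,  4.90915988e-01,  1.55892076e+00, -7.06325593e-06,
        1.09170756e+00, -1.05622709e-01]), 'qvel': array([ 1.56651563e-03, -8.15812026e-04, -9.43906124e-04,  7.56658309e-04,
       -1.06850193e-03,  2.72651238e-05]), 'tau': array([-1.14824794e-03, -6.12477779e+01, -2.58436918e+01,  6.92013977e-02,
        4.44790511e-02,  2.43724077e-05]), 'eef_pos': array([189.92491196, 595.44816444, 239.64384475]), 'tcp_rot': array([3.14154525e+00, 1.13294308e-05, 2.83282500e+00]), 'ft_force': array([-0.212083  , -0.38354754,  0.46405625]), 'moment': array([ 0.01337186, -0.01861284,  0.06220257]), 'grip_force': 0.0, 'opening': 0.9991237445006623}
```

View pics/side0.png

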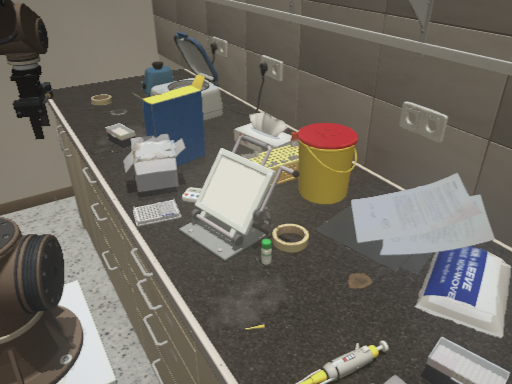

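View pics/top0.png

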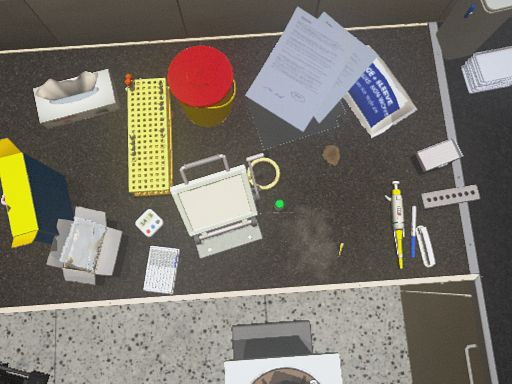

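```bash
python3 - <<'E'
import cv2,numpy as np
a=cv2.imread("pics/side0.png")[125:265,175:315];b=cv2.imread("pics/top0.png")[140:265,160:300]
a=cv2.resize(a,None,fx=4,fy=4,interpolation=cv2.INTER_CUBIC);b=cv2.resize(b,None,fx=4,fy=4,interpolation=cv2.INTER_CUBIC)
cv2.imwrite("pics/a.png",a);cv2.imwrite("pics/b.png",b)
E
```

```text
(no output)
```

View pics/a.png

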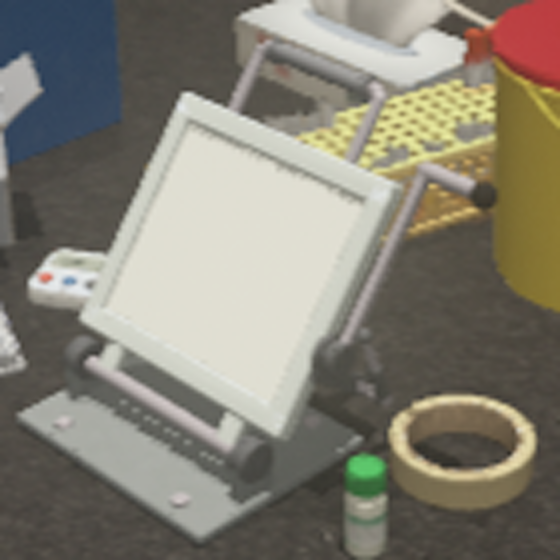

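View pics/b.png

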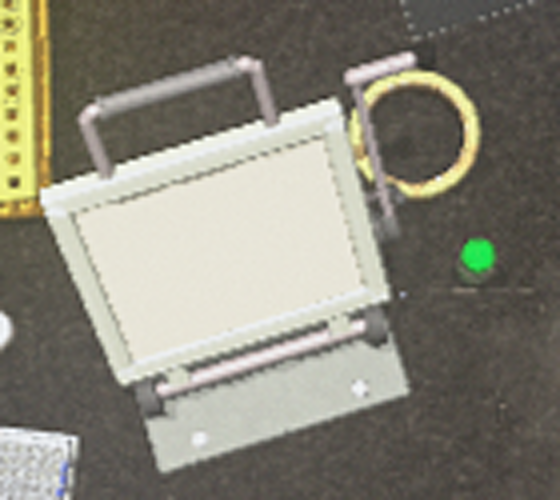

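```bash
cat > fit.py <<'E'
from h import *
from scipy.optimize import least_squares
def R(a,ax):
    c,s=np.cos(a),np.sin(a)
    return np.array([[c,-s,0],[s,c,0],[0,0,1]]) if ax=='z' else np.array([[c,0,s],[0,1,0],[-s,0,c]])
def S(p,q): return np.array([p[0],p[1],0])+R(p[2],'z')@np.array(q,float)
def Pn(p,q,lean=.65): return S(p,np.array([0,0,33])+R(lean,'y')@np.array(q,float))
if __name__=="__main__":
    C={n:read_camera(n) for n in("side","top")}
    def obs(p):
        zb,xf=p[3],p[4]
        return [("side",Pn(p,[-8,100,200]),221.2,149.5),("side",Pn(p,[-8,-100,200]),275,172.5),("side",Pn(p,[-8,-100,zb]),246.2,233),("side",Pn(p,[-8,100,zb]),195.5,204.5),
        ("side",Pn(p,[0,0,250]),255.5,142),("top",Pn(p,[0,0,250]),203,161.5),
        ("top",Pn(p,[-8,-100,zb]),256.5,214.5),("top",Pn(p,[-8,100,zb]),190.5,235.5),
        ("top",S(p,[xf,95,10]),200,257.5),("top",S(p,[xf,-95,10]),262,238.3),("side",S(p,[xf,95,10]),180.5,230),("side",S(p,[xf,-95,10]),225.5,259.5),
        ("side",Pn(p,[p[6],p[5],215]),296,173.5),("top",Pn(p,[p[6],p[5],215]),264,154.5)]
    f=lambda p:np.concatenate([proj(C[n],P)[0]-[u,v] for n,P,u,v in obs(p)])
    r=least_squares(f,[550,80,.2,15,-80,-165,0],loss="soft_l1")
    p=r.x;print(p.round(3),r.cost);print(f(p).reshape(-1,2).round(1).tolist())
    np.save("p.npy",p)
    print("bar",Pn(p,[0,0,250]).round(1),"hub",Pn(p,[0,0,0]).round(1),"khub",Pn(p,[0,-112,85]).round(1))
    print("bar tri",tri(ray(C["side"],255.5,142),ray(C["top"],203,161.5)),"ball tri",tri(ray(C["side"],296,173.5),ray(C["top"],264,154.5)))
    print("legtop tri",tri(ray(C["side"],282,168),ray(C["top"],248,159)))
    for n,k,h in(("top","tape_roll",25),("top","dropper_bottle",64)):
        pass
    for nm,u,v,h in(("bottle",279.5,203.8,62),("tape",264,173.2,25)):
        o,d=ray(C["top"],u,v);print(nm,(o+d*(h-o[2])/d[2]).round(0))
E
python3 fit.py
```

```text
[ 5.09809e+02  1.27596e+02  2.33000e-01  2.59360e+01 -5.33790e+01
 -1.51536e+02  6.00100e+00] 12.935597752414562
[[-0.0, -3.0], [-0.8, -2.2], [-1.6, 0.2], [-0.6, -1.3], [0.5, -0.5], [1.2, -0.0], [2.7, -0.4], [0.1, -0.1], [0.6, 0.0], [1.9, -0.6], [-1.2, -2.6], [-0.1, -0.7], [-0.6, -0.2], [0.3, -1.0]]
bar [657.  162.5 232. ] hub [509.8 127.6  33. ] khub [585.7  30.5 100.7]
bar tri (array([657.64205819, 165.75139777, 229.25174971]), np.float64(0.550965703384834)) ball tri (array([675.49744157,  11.27600943, 199.4274938 ]), np.float64(3.9299719323432885))
legtop tri (array([665.21091577,  53.5970591 , 199.06646326]), np.float64(0.8667605023173004))
bottle [567. -26.  62.]
tape [667.   9.  25.]
```

Request:
{"op": "jog_arm", "data": {"motion": [[[-26,-16,-20],0.1],[[-52,-32,-40],0.2],[[-78,-48,-60],0.3],[[-104,-64,-80],0.4],[[-130,-79,-100],0.5]], "grip": 1}}

```text
t: 1.6
eef_pos: [290.3, 479.6, 340.6]
tcp_rot: [3.141, -0.0, 2.329]
ft_force: [0.9, -0.1, 1.5]
opening: 0.635
grip_force: 0.0
```

```bash
cat > go.py <<'E'
import sys;from fit import *
# stand-frame target x,y,z(TCP) -> tool shift from present pose
p=np.load("p.npy");s=state();e=np.array(s["eef_pos"]);yaw=s["tcp_rot"][2]
rel=R(-p[2],'z')@(e-[p[0],p[1],0]);print("t",s["t"],"world",e.round(1),"stand",rel.round(1),"yaw",round(yaw,3),"turn",round(yaw-1.571-p[2],3),"open",round(s["opening"],3),"F",np.round(s["ft_force"],1))
a=list(map(float,sys.argv[1:]))
for i in range(0,len(a),3):
    d=S(p,a[i:i+3])-e;c,q=np.cos(yaw),np.sin(yaw)
    print(a[i:i+3],"shift",np.round([c*d[0]+q*d[1],q*d[0]-c*d[1],-d[2]],1))
E
python3 go.py 185 -136 330
```

```text
t 1.6 world [290.3 479.6 340.6] stand [-132.3  393.2  340.6] yaw 2.329 turn 0.525 open 0.635 F [ 0.9 -0.1  1.5]
[185.0, -136.0, 330.0] shift [-616.9    9.3   10.6]
```

Request:
{"op": "jog_arm", "data": {"motion": [[[-48,1,2],0.1],[[-96,2,4],0.21],[[-144,3,6],0.32],[[-192,4,8],0.42],[[-240,5,10],0.525]]}}

```text
t: 2.1
eef_pos: [460.2, 308.9, 329.8]
tcp_rot: [3.141, -0.0, 1.804]
ft_force: [-0.1, 0.5, -0.2]
opening: 0.217
grip_force: 0.0
```

```bash
python3 go.py 185 -136 330
```

```text
t 2.1 world [460.2 308.9 329.8] stand [ -6.5 187.9 329.8] yaw 1.804 turn -0.0 open 0.217 F [-0.1  0.5 -0.2]
[185.0, -136.0, 330.0] shift [-3.239e+02  1.915e+02 -2.000e-01]
```

Request:
{"op": "jog_arm", "data": {"motion": [[[-42,25,0],0],[[-84,50,0],0],[[-126,75,0],0],[[-168,100,0],0],[[-210,124,0],0]]}}

```text
t: 2.6
eef_pos: [630.1, 133.7, 329.7]
tcp_rot: [3.141, -0.0, 1.808]
ft_force: [-0.5, -0.0, -0.1]
opening: 0.007
grip_force: 0.0
```

Request:
{"op": "jog_arm", "data": {"motion": [[[-38,22,0],0],[[-76,45,0],0],[[-114,67,0],0],[[-114,67,20],0],[[-114,67,40],0]]}}

```text
t: 3.1
eef_pos: [721.5, 38.9, 288.6]
tcp_rot: [3.141, -0.0, 1.806]
ft_force: [0.2, 0.5, -0.2]
opening: 0.004
grip_force: 0.0
```

```bash
python3 go.py 185 -136 215; python3 - <<'E'
from h import *
a=read_camera("side")["img"][60:260,200:340];b=read_camera("top")["img"][80:230,190:330]
k=dict(fx=3,fy=3,interpolation=cv2.INTER_CUBIC)
a=cv2.resize(a,None,**k);b=cv2.resize(b,None,**k)
b=cv2.copyMakeBorder(b,0,150,0,0,0);cv2.imwrite("pics/c.png",np.hstack([a,b])[:600,:800])
E
```

```text
t 3.1 world [721.5  38.9 288.6] stand [ 185.5 -135.1  288.6] yaw 1.806 turn 0.002 open 0.004 F [ 0.2  0.5 -0.2]
[185.0, -136.0, 215.0] shift [-0.9 -0.5 73.6]
```

View pics/c.png

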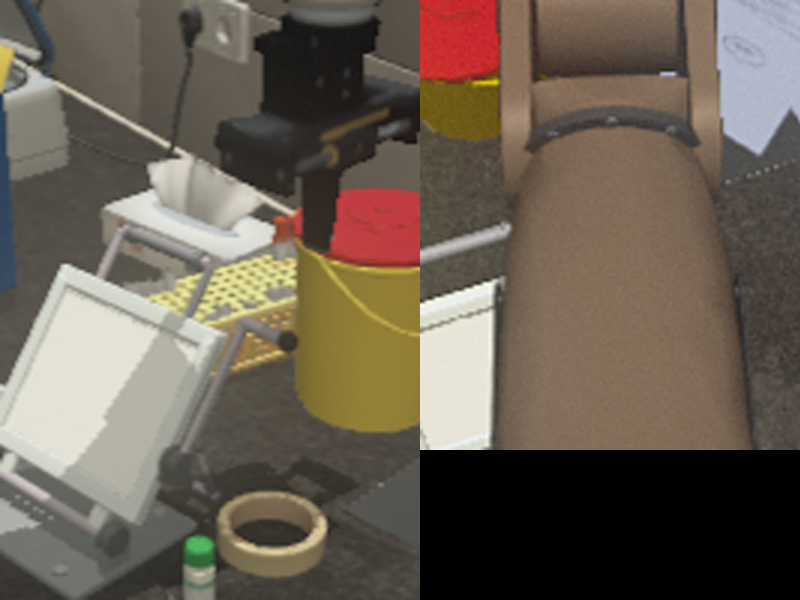

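```bash
python3 - <<'E'
from h import *
c=read_camera("side");o=ray(c,327,135)
c["extrinsics"]
t=read_camera("top");print(tri(o,ray(t,201,75)))
E
```

```text
(array([905.73951843, 164.10939583, 192.80157389]), np.float64(3.254851984925542))
```

Request:
{"op": "jog_arm", "data": {"motion": [[[-1,0,25],0],[[-1,0,50],0],[[-1,0,74],0],[[-1,-10,74],0],[[-1,-20,74],0]]}}

```text
t: 3.8
eef_pos: [701.2, 34.8, 217.0]
tcp_rot: [3.14, 0.0, 1.808]
ft_force: [0.8, 0.0, 0.0]
opening: 0.004
grip_force: 0.0
```

Bucket is well clear. Push the peg forward.

Request:
{"op": "jog_arm", "data": {"motion": [[[0,-15,0],0],[[0,-32,-3],0],[[0,-50,-6],0],[[0,-70,-8],0],[[0,-90,-10],0]]}}

```text
t: 4.3
eef_pos: [613.7, 13.4, 228.7]
tcp_rot: [3.137, 0.001, 1.808]
ft_force: [1.3, -0.8, 1.6]
opening: 0.009
grip_force: 0.7
```

```bash
python3 go.py -45 -136 220; python3 - <<'E'
from h import *
a=read_camera("side")["img"][60:260,170:330]
cv2.imwrite("pics/d.png",cv2.resize(a,None,fx=3,fy=3,interpolation=cv2.INTER_CUBIC))
E
```

```text
t 4.3 world [613.7  13.4 228.7] stand [  74.8 -135.1  228.7] yaw 1.808 turn 0.004 open 0.009 F [ 1.3 -0.8  1.6]
[-45.0, -136.0, 220.0] shift [  -0.4 -119.8    8.7]
```

View pics/d.png

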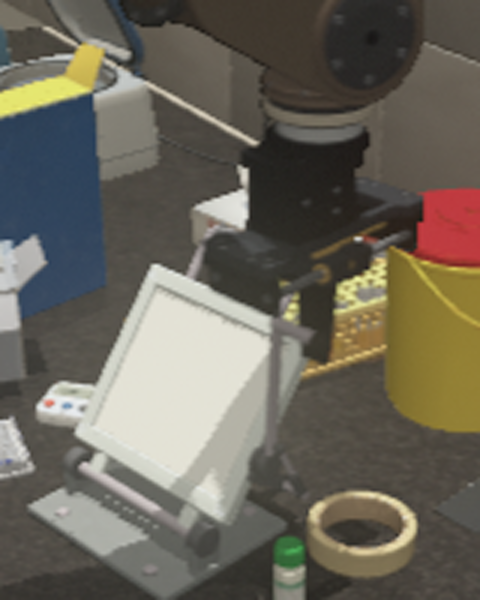

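The picture shows the leg upright (peg near crop pixel 290,325) with the fingers pushing from behind. I'll keep pushing.

Request:
{"op": "jog_arm", "data": {"motion": [[[0,-22,2],0],[[0,-44,4],0],[[0,-66,6],0],[[0,-88,8],0],[[0,-105,9],0]]}}

```text
t: 4.85
eef_pos: [511.3, -11.2, 218.4]
tcp_rot: [3.139, 0.001, 1.808]
ft_force: [0.3, -0.1, 0.1]
opening: 0.004
grip_force: 0.0
```

Request:
{"op": "jog_arm", "data": {"motion": [[[0,-10,0],0],[[0,-10,0],0],[[0,-10,-20],0],[[0,-10,-55],0],[[0,-10,-90],0]]}}

```text
t: 5.35
eef_pos: [503.0, -13.3, 308.3]
tcp_rot: [3.141, -0.0, 1.808]
ft_force: [0.2, -0.1, -0.4]
opening: 0.006
grip_force: 0.0
```

```bash
python3 go.py 151 0 330 151 0 238; python3 - <<'E'
from h import *
c=read_camera("side");a=c["img"][60:260,170:330]
cv2.imwrite("pics/e.png",cv2.resize(a,None,fx=3,fy=3,interpolation=cv2.INTER_CUBIC))
E
```

```text
t 5.35 world [503.  -13.3 308.3] stand [ -39.2 -135.5  308.3] yaw 1.808 turn 0.004 open 0.006 F [ 0.2 -0.1 -0.4]
[151.0, 0.0, 330.0] shift [134.7 190.7 -21.7]
[151.0, 0.0, 238.0] shift [134.7 190.7  70.3]
```

View pics/e.png

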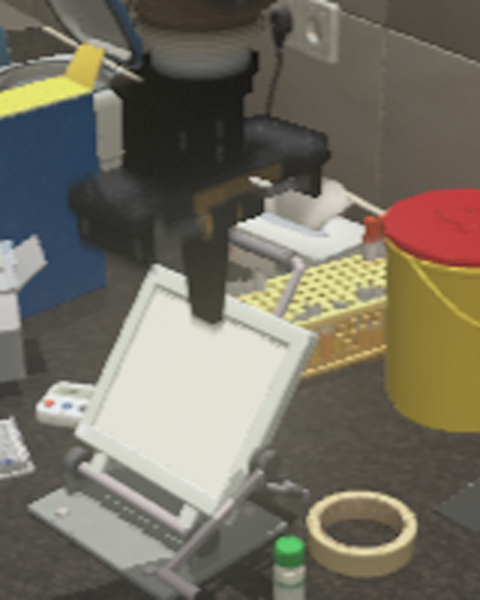

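The kickstand has snapped down: its peg is at the front, low, around crop pixel (190,590), and the panel still leans back. Next is the bar.

Request:
{"op": "jog_arm", "data": {"motion": [[[27,38,-5],0],[[54,76,-10],0],[[81,114,-14],0],[[108,152,-18],0],[[135,191,-22],0]], "grip": 0.4}}

```text
t: 5.9
eef_pos: [657.8, 164.7, 329.3]
tcp_rot: [3.14, 0.0, 1.808]
ft_force: [0.4, -0.4, 0.3]
opening: 0.372
grip_force: 0.0
```

Request:
{"op": "jog_arm", "data": {"motion": [[[0,0,20],0],[[0,0,40],0],[[0,0,60],0],[[0,0,60],0],[[0,0,60],0]]}}

```text
t: 6.4
eef_pos: [656.8, 163.0, 269.3]
tcp_rot: [3.141, -0.0, 1.808]
ft_force: [0.3, -0.0, -0.5]
opening: 0.6
grip_force: 0.0
```

```bash
python3 go.py 151 0 238; python3 - <<'E'
from h import *
c=read_camera("side");a=c["img"][60:260,170:330]
cv2.imwrite("pics/f.png",cv2.resize(a,None,fx=3,fy=3,interpolation=cv2.INTER_CUBIC))
E
```

```text
t 6.4 world [656.8 163.  269.3] stand [151.2   0.5 269.3] yaw 1.808 turn 0.004 open 0.6 F [ 0.3 -0.  -0.5]
[151.0, 0.0, 238.0] shift [-0.5 -0.2 31.3]
```

View pics/f.png

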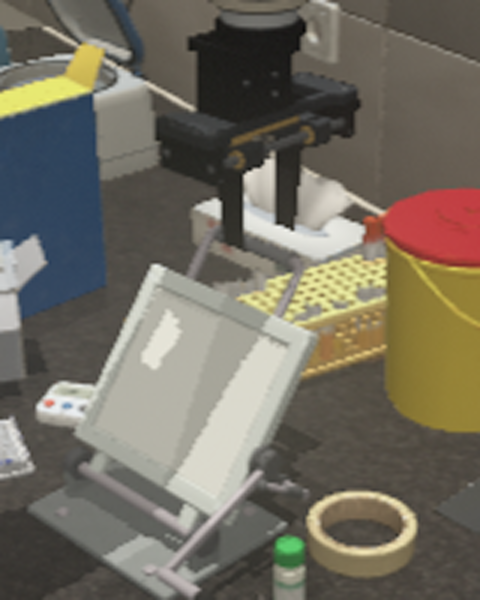

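The fingers straddle the sleeve (around crop pixels 232 and 288). Descend and close.

Request:
{"op": "jog_arm", "data": {"motion": [[[0,0,15],0],[[0,0,32],0],[[0,0,32],0],[[0,0,32],0]]}}

```text
t: 6.85
eef_pos: [656.8, 162.7, 238.0]
tcp_rot: [3.14, 0.0, 1.808]
ft_force: [1.0, -0.5, -0.4]
opening: 0.601
grip_force: 0.0
```

Request:
{"op": "jog_arm", "data": {"motion": [[[0,0,0],0],[[0,0,0],0],[[0,0,0],0],[[0,0,0],0],[[0,0,0],0]], "grip": 1}}

```text
t: 7.35
eef_pos: [656.3, 162.7, 236.8]
tcp_rot: [3.141, -0.0, 1.808]
ft_force: [-0.3, 0.8, -0.8]
opening: 0.238
grip_force: 0.0
```

Request:
{"op": "jog_arm", "data": {"motion": [[[0,0,0],0],[[0,0,0],0],[[0,0,0],0]]}}

```text
t: 7.65
eef_pos: [656.8, 162.8, 237.0]
tcp_rot: [3.14, -0.0, 1.808]
ft_force: [4.4, 1.8, 2.5]
opening: 0.138
grip_force: 30.0
```

```bash
python3 go.py 151 0 238; python3 - <<'E'
import numpy as np
for a in np.arange(.65,-.01,-.065): print(round(a,3),np.round([250*np.sin(a)-250*np.sin(.65),-(250*np.cos(a)-250*np.cos(.65))],1))
E
```

```text
t 7.65 world [656.8 162.8 237. ] stand [151.2   0.3 237. ] yaw 1.808 turn 0.004 open 0.138 F [4.4 1.8 2.5]
[151.0, 0.0, 238.0] shift [-0.3 -0.2 -1. ]
0.65 [ 0. -0.]
0.585 [-13.2  -9.4]
0.52 [-27.1 -17.9]
0.455 [-41.4 -25.5]
0.39 [-56.2 -32.2]
0.325 [-71.5 -37.9]
0.26 [-87.  -42.6]
0.195 [-102.9  -46.2]
0.13 [-118.9  -48.9]
0.065 [-135.1  -50.5]
-0.0 [-151.3  -51. ]
```

Request:
{"op": "jog_arm", "data": {"motion": [[[0,-13,-9.4],0],[[0,-27,-17.9],0],[[0,-41.4,-25.5],0],[[0,-56.2,-32.2],0],[[0,-71.5,-38],0]]}}

```text
t: 8.15
eef_pos: [585.3, 145.3, 275.0]
tcp_rot: [-3.141, 0.0, 1.808]
ft_force: [0.8, -3.1, -2.5]
opening: 0.138
grip_force: 30.0
```

```bash
python3 go.py 0 0 288
```

```text
t 8.15 world [585.3 145.3 275. ] stand [ 7.75e+01 -2.00e-01  2.75e+02] yaw 1.808 turn 0.004 open 0.138 F [ 0.8 -3.1 -2.5]
[0.0, 0.0, 288.0] shift [  0.6 -77.5 -13. ]
```

Request:
{"op": "jog_arm", "data": {"motion": [[[0,-16,-4.7],0],[[0,-31.5,-8.3],0],[[0,-47.5,-11],0],[[0,-63,-12.6],0],[[0,-77.5,-13],0]]}}

```text
t: 8.65
eef_pos: [509.2, 126.6, 286.9]
tcp_rot: [-3.138, 0.001, 1.808]
ft_force: [2.4, -6.1, -7.9]
opening: 0.14
grip_force: 30.0
```

Request:
{"op": "jog_arm", "data": {"motion": [[[0,0,0],0],[[0,0,0],0],[[0,0,0],0],[[0,0,0],0]]}}

```text
t: 9.05
eef_pos: [509.8, 126.8, 286.9]
tcp_rot: [-3.138, 0.001, 1.808]
ft_force: [1.6, -5.9, -6.0]
opening: 0.14
grip_force: 30.0
```

```bash
python3 go.py 0 0 288; python3 - <<'E'
from fit import *
p=np.load("p.npy")
c=read_camera("side");a=c["img"].copy()
Q=[[-8,100,200],[-8,-100,200],[-8,-100,p[3]],[-8,100,p[3]]]
k=proj(c,[Pn(p,q,0.) for q in Q]);print(k.round(1))
a=cv2.resize(a[60:260,150:340],None,fx=3,fy=3,interpolation=cv2.INTER_CUBIC)
for u in k: cv2.circle(a,tuple(int(x) for x in (u-[150,60])*3),2,(0,0,255),-1)
cv2.imwrite("pics/g.png",a)
E
```

```text
t 9.05 world [509.8 126.8 286.9] stand [-2.000e-01 -8.000e-01  2.869e+02] yaw 1.808 turn 0.004 open 0.14 F [ 1.6 -5.9 -6. ]
[0.0, 0.0, 288.0] shift [ 0.8  0.2 -1.1]
[[184.6 148.3]
 [238.  174.4]
 [239.6 236. ]
 [189.9 205.4]]
```

View pics/g.png

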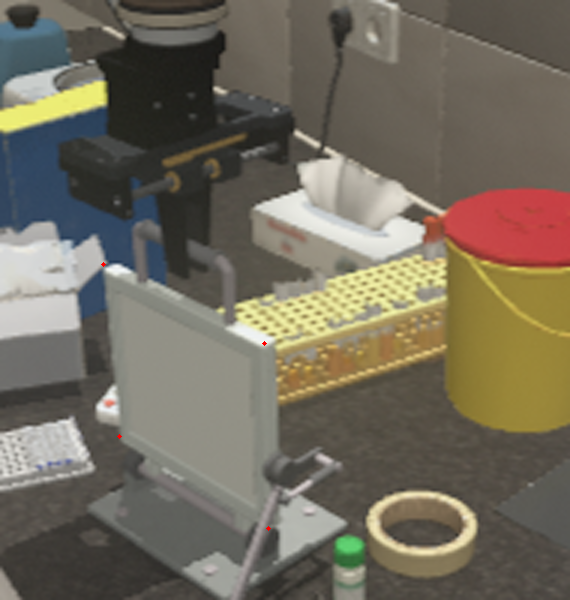

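The panel stands upright with the bar between the fingers (crop pixel 185,245). The 151.4 mm measured travel matches 250·sin 0.65, which puts the lean at about 0. The kickstand is down and the bystanders haven't moved.

```bash
python3 -c "
from cell import *
s=state();print(s['t'],abs(s['qvel']).max(),s['eef_pos'],s['ft_force']);print(job_done())"
```

```text
9.1 0.0017352853958991126 [509.86541581 126.77054342 286.86767082] [ 2.36374205 -5.81608631 -5.07089104]
the job is handed in; nothing more can be done
None
```

The kickstand is snapped down, and the arm is gripping the carrying bar and holding the panel upright and still (lean about 0). I handed the job in at 9.1 s, with the plate, timer, bottle and tape roll untouched.

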